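# Level a board in its rework frame, lock it and slide it under the inspection head

### The job

The circuit board in the rework frame stands tilted. Turn the board level, then turn the wing screw clockwise to its stop to lock it, and only then slide the frame between the guides under the low inspection head until it is fully home against the back stop. Do not let the frame or board hit the head, and leave the gauge block, the jar and the pen where they are.

Things in the scene. Friction and masses are not known exactly. Their poses are not given: they have to be found in the camera images.
- frame: Loose aluminium rework frame, 0.6 to 1.0 kg in all, flat on the table. Origin: underside, below the board's middle. +x = nose (goes in first), to x = +84 mm; tail to -148; y = -52 to +52. Low rails 10 mm high. Grey bearing blocks at x = +75 and -75 mm, 32 mm wide, tops 43 mm high. Between them the board, 128 mm in x, 76 across, 3 thick, pivots about the x axis 38 mm above the table.
- board (a joint): Tilt of the green board about the frame's x axis, rad: 0 = level, positive = its edge on the frame's -y side is raised. Starts at 0.55 to 0.9, range -1.1 to 1.1, no stop at level. A stiff bearing (0.05 N m) holds it wherever it is left: press the raised edge down with about 2 N and it stays.
- board_high_edge (a point): Point on the board's top face at the middle of its raised long edge (frame's -y edge, 38 mm from the pivot axis); 39.5 mm high when the board is level. The chips, 3 mm proud, lie within 18 mm of the board's centre line.
- wing (a joint): Turn of the black wing screw that locks the board, rad: 0 = loose, wing along the frame's x; grows clockwise seen from above to a stop at 1.4 (wing nearly across the frame) = locked. Starts at 0 to 0.15. About 0.03 N m turns it.
- wing_grip (a point): Middle of the upright wing, 62 mm above the table, on the screw's vertical axis at frame x = -75 mm. The wing is 38 mm long, 10 mm thick and spans heights 50 to 74 mm; the bearing block's top lies below it at 43 mm. This point's x axis runs along the wing.
- frame_grip (a point): Point in the upright black grip tab at the frame's tail, 45 mm above the table. The tab is 32 mm along the frame's x, 12 mm thick in y, and its top is 62 mm high; pinch it across y.
- station: Fixed inspection station. Origin: on the table below the lens; +x = direction in which the frame slides in, frame's x parallel. Guide bars 14 mm high, inner faces at y = -55 and +55 mm, x = -60 to +86, flared lead-ins out to x = -101 (opening about 140 mm). Back stop face at x = +86, 22 mm high: home = frame's origin at x = +2 mm here. Head columns at x = 0, y = -80 and +80.
- head: Fixed white inspection head bridging the guides, black lens and grey camera on top to 0.19 m. It has the station's origin and axes. Its flat underside is 47.5 mm above the table, 4.5 mm over the bearing blocks' tops; it spans x = -35 to +35 mm, y = -91 to +91 mm.
- gauge_block: Grey stepped steel block 30x60x20 mm, loose bystander; origin at its underside's centre.
- screw_jar: White jar with a red lid, 52 mm across, 71 mm high, loose bystander; origin at its underside's centre.
- pen: White pen with a black cap, 135 mm long, 16 mm thick, lying, loose bystander; origin at its underside's centre.

How it is judged:
By the outcome, as a careful person would: the job done as asked, in the order asked, and still so for the second after the job is handed in, with the robot touching nothing.
It also fails if it takes over 67 s, if anything falls off the work surface, if the arm or the gripper's body presses on something with over 40 N, if the wrist force passes 120 N, or if a joint passes its speed limit or range.

### The arm

A 7-joint arm with a two-finger parallel gripper is mounted at the origin on the work surface; the furniture and walls round the work are solid. World frame = base frame: x ahead of the robot, y to its left, z up, the work surface at z = 0. Lengths are in m, angles in rad, forces in N, time in s.
With the tool pointing down it reaches from about 0.4 to 0.85 m from the base axis. Payload 10.4 kg.
Tool frame: the origin (TCP) lies at the very end of the fingers, on their centre line; the grasp point (between the pads) lies 19 mm behind it; z points along the fingers, y is the line along which they close (so a half turn about z gives the same grasp; the last joint's range is limited). The gripper opens to 85 mm and grips with 20 to 120 N. Pads are 22 mm wide; open, the fingers measure 114 mm over their backs; the gripper's body (76 mm by 85 mm) begins 54 mm behind the grasp point. The pads swing forward as they close: fully open they stand 13 mm farther back than shut.
Start: joints at [1.153, 0.332, -0.065, 1.46, 0.022, 1.35, -0.088], TCP at [0.24, -0.577, 0.231] pointing down, gripper open.
Joint ranges: [-2.6, 2.6], [-0.5, 2.12], [-1.47, 1.34], [0.16, 2.42], [-1.27, 4.41], [0.06, 2.06], [-2.6, 2.6]. Speed limits (rad/s): [2.22, 2.22, 2.79, 2.79, 3.14, 3.14, 3.14].

### API

Orientations are given as a unit quaternion [x, y, z, w].
In Python, from workcell import manip, vision, order gives the robot as it stands. The module is installed in compiled form; this text tells all that it offers.
- The arm moves only by the tool move_arm, never from a script. Its argument "motion" is a list of rows, each a list of 3 entries, a list of its own where there are three numbers: the shift along the tool's x, y, z scaled (see below), then the turn, a rotation vector about the tool's x, y, z scaled (see below), then the opening, from -1 (shut) to 1 (fully open). In form: [[[dx, dy, dz], [wx, wy, wz], hand], ...]. A call has 1 to 12 rows; each row shifts and turns the commanded pose from where the row before left it, along the tool's axes as they then stand; what a row does not reach is not made up. The controller multiplies each number of a shift by 0.75 m and each number of a turn by pi/4 rad. A row lasts 1/10 s, in which the tool goes at most 50 mm and 8.59 degrees, less where a joint would pass 70% of its speed; a pose out of reach is approached as far as the arm can. A call with a number of a shift or a turn outside -1 to 1 is refused whole. A call with a gripper value outside its range is refused whole. The fingers move at their own pace and stop on an object; "newtons" is the grip in N (left out, the last holds). Time passes only in rows, so rows that do not move let the fingers close. It gives the time, the measured TCP pose, the force, the opening and the grip force at its end, in the units of the state.
- manip.get_obs(): the state, without advancing time (a new reading comes with each control period).
- vision.camera(name): name is "scene" or "top"; returns a dict with "pixels" (400x640x3 uint8, red, green, blue), "fx", "fy", "cx", "cy" (pixels), "R" (3x3) and "t" (3): a world point X has camera coordinates R X + t. Camera axes: x right, y down, z forward; pixel columns grow to the right and rows downward; lengths in m; the calibration is good to about 2 mm. A picture is of the moment at which its call begins. There is no depth.
- order.hand_in(): hands the job in; it is judged then, once.
The state is a dict: "clock": time; "joint_pos": joint angles; "joint_velocities": joint speeds; "tau": joint torques, N m; "position": TCP position; "ee_rot": TCP orientation; "ft_force": force on the tool from outside, world axes, zero at the start; "torque": the same for the moment, N m; "grip_width": opening from 0.0 (shut) to 1.0 (fully open); "grasp_force": force on a finger pad.
Only numpy, scipy, OpenCV 4.12 (cv2) and the standard library are available. Lean on these libraries where they do the work, as an engineer would, in place of code of your own. Each camera call takes 0.05 s, during which the arm holds its last target. There are 200 camera calls.

## Working session

There is one attempt and no reset: what is moved stays moved. The work goes in short steps, Python scripts to look and compute and a tool call to move; the robot and the scene stay as the last step left them, time stands still between calls to the robot, and variables do not carry over. Pictures are saved under pics/ and viewed, at most 10 in all, crops included, and the job is handed in when it is done.

Besides the shell and the picture viewer there is one more tool, called after "Call:" as a command line: name --argument value ..., lists and objects as JSON in quotes. move_arm: Moves the arm, as the interface text tells. Its arguments: {"type":"object","properties":{"motion":{"type":"array"},"newtons":{"type":"number"}},"required":["motion"]}

```bash
mkdir -p pics
python3 - <<'E'
from workcell import manip, vision
import cv2,pickle
for n in ("scene","top"):
    c=vision.camera(n); pickle.dump(c,open(n+".pkl","wb"))
    cv2.imwrite(f"pics/{n}0.png",cv2.cvtColor(c["pixels"],cv2.COLOR_RGB2BGR))
    print(n,c["fx"],c["fy"],c["cx"],c["cy"],c["R"],c["t"])
o=manip.get_obs();print(o)
E
```

```text
scene 401.8714785256612 401.8714785256612 319.0151626254384 200.26378241356338 [[-0.74765908 -0.66408224 -0.00081949]
 [-0.52678083  0.59382835 -0.60816926]
 [ 0.40436104 -0.45427158 -0.79380695]] [0.37027215 0.26953027 0.72196356]
top 373.44440250964607 373.44440250964607 323.44835696385854 199.16616480239006 [[ 0.02438561 -0.99970075  0.00193961]
 [-0.98424086 -0.02434832 -0.17514875]
 [ 0.17514356  0.00236207 -0.98454007]] [0.01586283 0.47879246 0.89474981]
{'clock': 0.1, 'joint_pos': array([ 1.15340834,  0.33282427, -0.06468519,  1.46085089,  0.02164346,
        1.34993414, -0.08851264]), 'joint_velocities': array([ 1.88989853e-03, -1.82314686e-03, -1.63518627e-03, -1.39576538e-03,
       -2.11909257e-04, -1.73832905e-05,  5.55095620e-04]), 'tau': array([ 3.41371582e-03, -6.26746917e+01,  5.03903534e-02, -3.92427814e+01,
        1.63679692e-02,  7.01827972e-03,  2.18108573e-05]), 'position': array([ 0.24022524, -0.5766168 ,  0.23058882]), 'ee_rot': array([ 9.80580575e-01,  1.96115528e-01, -1.81862062e-04, -6.34632981e-04]), 'ft_force': array([ 0.81368552, -0.15356868, -0.23992156]), 'torque': array([0.04068473, 0.01457692, 0.02636495]), 'grasp_force': 0.0, 'grip_width': 0.9974117041705214}
```

View pics/top0.png

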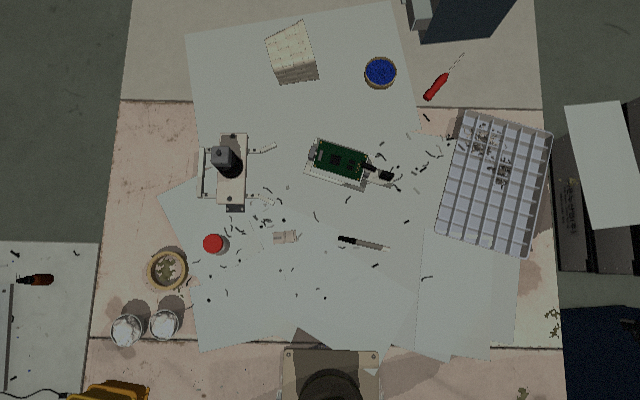

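View pics/scene0.png

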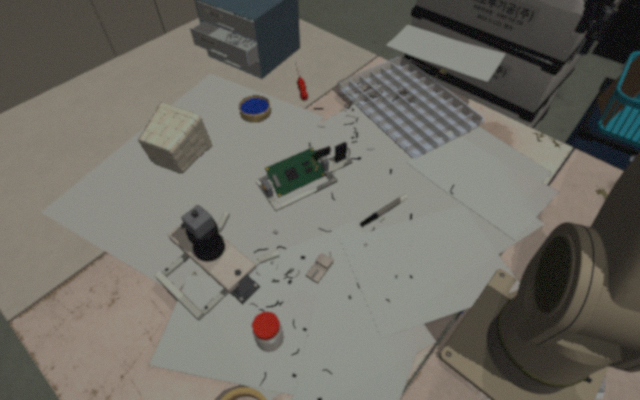

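Top view: the frame is around (340,162) with its tail and grip tab to the right (385,175). The station is at (232,165), with its lead-ins opening right (265-275,145/178). The jar is at (213,243), the block at (286,237) and the pen at (363,242). The scene view shows the board at (297,175), the tab at (341,151) and the head at (205,240).

```bash
cat > h.py <<'E'
import numpy as np,cv2,pickle
from workcell import manip,vision
def ray(c,u,v,z):
    d=c["R"].T@np.array([(u-c["cx"])/c["fx"],(v-c["cy"])/c["fy"],1]);o=-c["R"].T@c["t"]
    return o+d*(z-o[2])/d[2]
def proj(c,X):
    p=c["R"]@np.asarray(X,float)+c["t"];return np.array([c["fx"]*p[0]/p[2]+c["cx"],c["fy"]*p[1]/p[2]+c["cy"]])
def crop(c,x0,y0,w,h,k):
    return cv2.resize(cv2.cvtColor(c["pixels"][y0:y0+h,x0:x0+w],cv2.COLOR_RGB2BGR),None,fx=k,fy=k,interpolation=cv2.INTER_CUBIC)
E
python3 - <<'E'
from h import *
t=pickle.load(open("top.pkl","rb"));s=pickle.load(open("scene.pkl","rb"))
a=crop(t,190,120,220,100,3.6)  # 792x360
b=np.hstack([crop(s,250,135,105,75,3.2),crop(s,150,195,145,125,1.92)]) if 0 else crop(s,250,135,110,75,7)
a=cv2.convertScaleAbs(a,alpha=1.5)
b=cv2.convertScaleAbs(b,alpha=1.5)
cv2.imwrite("pics/a.png",a);cv2.imwrite("pics/b.png",b)
E
```

```text
(no output)
```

View pics/a.png

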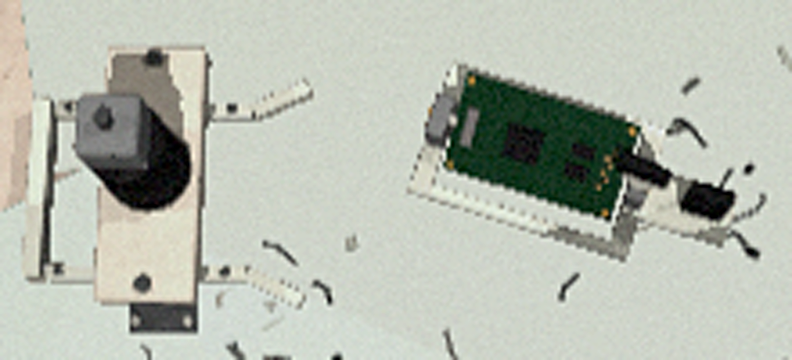

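View pics/b.png

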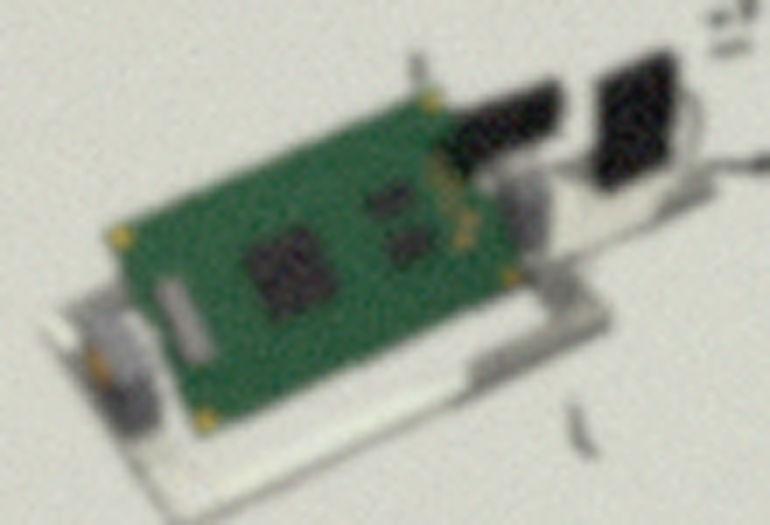

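Crop a (top) shows the gold board corners at (472,80), (632,131), (604,212) and (450,163), the wing at about (643,167) and the tab at about (706,195). Crop b (scene) shows the same corners at (122,238), (432,102), (513,275) and (207,420). The nose points at the station and the far edge (+x world) is the raised one.

```bash
cat >> h.py <<'E'
def tri(cs,uvs):
    P=[np.diag([1,1,1])@np.array([[c["fx"],0,c["cx"]],[0,c["fy"],c["cy"]],[0,0,1]])@np.c_[c["R"],c["t"]] for c in cs]
    X=cv2.triangulatePoints(P[0],P[1],np.array(uvs[0],float),np.array(uvs[1],float)).ravel();X=X[:3]/X[3]
    return X,[np.linalg.norm(proj(c,X)-u) for c,u in zip(cs,uvs)]
E
python3 - <<'E'
from h import *
t=pickle.load(open("top.pkl","rb"));s=pickle.load(open("scene.pkl","rb"))
A=lambda x,y:((x+.5)/3.6-.5+190,(y+.5)/3.6-.5+120)
B=lambda x,y:((x+.5)/7-.5+250,(y+.5)/7-.5+135)
np.set_printoptions(precision=4,suppress=True)
pts={}
for n,a,b in [("NF",(472,80),(122,238)),("TF",(632,131),(432,102)),("TN",(604,212),(513,275)),("NN",(450,163),(207,420)),("wingtopTail",(666,172),(560,82)),("tabtopTail",(733,190),(672,52))]:
    X,e=tri((t,s),(A(*a),B(*b)));pts[n]=X;print(n,X,e)
c=sum(pts[k] for k in("NF","TF","TN","NN"))/4
ax=(pts["NF"]+pts["NN"]-pts["TF"]-pts["TN"]);yw=np.arctan2(ax[1],ax[0])
e=(pts["NF"]+pts["TF"]-pts["NN"]-pts["TN"])/2
print("centre",c,"yaw",yw,"len",np.linalg.norm(ax)/2,"edge",e,"tilt",np.arctan2(e[2],np.hypot(e[0],e[1])))
f=np.array([np.cos(yw),np.sin(yw)])
print("wing",c[:2]-.075*f)
print("frame near nose corner",ray(t,*A(410,190),.01),"far nose",ray(t,*A(458,66),.01), "ss", ray(s,*B(180,520),.005))
print("block nose top mid in top?",proj(t,[*(c[:2]+.075*f),.043]))
print("head corners z=.06",[ray(t,*A(*p),.06)[:2] for p in [(110,47),(207,47),(198,302),(97,300)]])
print("stop z=.022",[ray(t,*A(*p),.022)[:2] for p in [(38,98),(50,98),(26,279),(45,279)]])
cv2.imwrite("pics/c.png",cv2.convertScaleAbs(crop(s,150,200,150,115,5),alpha=1.5))
E
```

```text
NF [0.6209 0.0372 0.0601] [np.float64(0.5452905381201438), np.float64(0.5264829267297954)]
TF [ 0.5872 -0.0751  0.0595] [np.float64(0.3368131213701571), np.float64(0.31060969389752785)]
TN [ 0.5371 -0.0594  0.0227] [np.float64(0.43287275603909975), np.float64(0.41024944845805694)]
NN [0.5712 0.0522 0.0211] [np.float64(0.43894449609613323), np.float64(0.4354692878769168)]
wingtopTail [ 0.5521 -0.0975  0.076 ] [np.float64(1.0989235562590138), np.float64(1.0088465389282462)]
tabtopTail [ 0.5442 -0.1465  0.0593] [np.float64(1.3921354218881457), np.float64(1.2554682341866141)]
centre [ 0.5791 -0.0113  0.0409] yaw 1.2770218820501305 len 0.1170197682759909 edge [ 0.0499 -0.0153  0.0379] tilt 0.6275858362846437
wing [ 0.5574 -0.0831]
frame near nose corner [0.5541 0.0818 0.01  ] far nose [0.6497 0.0494 0.01  ] ss [0.5576 0.0786 0.005 ]
block nose top mid in top? [311.7878 151.77  ]
head corners z=.06 [array([0.64  , 0.2939]), array([0.6418, 0.2255]), array([0.4594, 0.2207]), array([0.4591, 0.2896])]
stop z=.022 [array([0.6134, 0.3549]), array([0.6136, 0.3461]), array([0.4791, 0.3524]), array([0.4794, 0.3388])]
```

View pics/c.png

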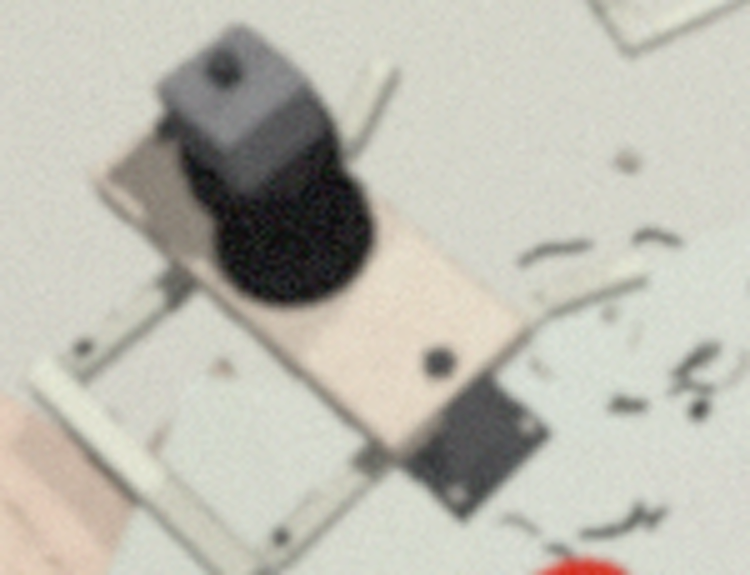

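Crop c (scene) shows the head's top-plate corners at (97,180), (530,325) and (395,458), and the back stop at lower left. The measurements agree: frame origin about (0.580,-0.0115) with yaw 1.276, and station about (0.550,0.2575) with yaw 1.596. I'll start moving: turn the tool, shut the fingers, then travel.

Call:
move_arm --motion '[[[0,0,0],[0,0,-0.187],-1],[[0,0,0],[0,0,-0.187],-1],[[0,0,0],[0,0,-0.187],-1],[[0,0,0],[0,0,-0.187],-1],[[0,0,0],[0,0,-0.187],-1],[[0,0,0],[0,0,-0.187],-1],[[0.061,0.019,0],[0,0,0],-1],[[0.061,0.019,0],[0,0,0],-1],[[0.061,0.019,0],[0,0,0],-1],[[0.061,0.019,0],[0,0,0],-1],[[0.061,0.019,0],[0,0,0],-1],[[0.061,0.019,0],[0,0,0],-1]]'

```text
clock: 1.3
position: [0.4026, -0.3373, 0.2312]
ee_rot: [0.803, 0.596, -0.0, -0.0]
ft_force: [0.7, -0.4, -0.6]
grip_width: 0.003
grasp_force: 0.0
```

Call:
move_arm --motion '[[[0.061,0.019,0],[0,0,0],-1],[[0.061,0.019,0],[0,0,0],-1],[[0.061,0.019,0],[0,0,0],-1],[[0.061,0.019,0],[0,0,0],-1],[[0.061,0.019,0],[0,0,0],-1],[[0.061,0.019,0],[0,0,0],-1],[[0.061,0.019,0],[0,0,0],-1],[[0.061,0.019,0],[0,0,0],-1],[[0,0,0.04],[0,0,0],-1],[[0,0,0.04],[0,0,0],-1],[[0,0,0],[0,0,0],-1]]'

```text
clock: 2.4
position: [0.615, -0.022, 0.1668]
ee_rot: [0.803, 0.596, -0.003, -0.002]
ft_force: [-1.6, 0.3, 0.3]
grip_width: 0.003
grasp_force: 0.0
```

```bash
cat >> h.py <<'E'
from scipy.spatial.transform import Rotation as Ro
def go(x,y,z,yaw):
    "units: turn about tool z (first), then shift in tool axes"
    o=manip.get_obs();R=Ro.from_quat(o["ee_rot"]);X=R.as_matrix()
    w=np.arctan2(X[1,0],X[0,0]);d=(yaw-w+np.pi)%(2*np.pi)-np.pi
    T=Ro.from_euler("z",yaw)*Ro.from_euler("x",np.pi)
    rv=(R.inv()*T).as_rotvec()/(np.pi/4)
    s=T.inv().apply(np.array([x,y,z])-o["position"])/.75
    print("clk",round(o["clock"],2),"pos",o["position"].round(4),"yaw",w.round(4),"turn",rv.round(4),"shift",s.round(4),"F",o["ft_force"].round(2),"T",o["torque"].round(3),"w",round(o["grip_width"],3),"g",round(o["grasp_force"],1))
F0=np.array([.580,-.0115]);FY=1.276
def fp(a,b,o=F0,y=FY): return o+a*np.array([np.cos(y),np.sin(y)])+b*np.array([-np.sin(y),np.cos(y)])
E
python3 - <<'E'
from h import *
t=pickle.load(open("top.pkl","rb"));s=pickle.load(open("scene.pkl","rb"))
A=lambda x,y:((x+.5)/3.6-.5+190,(y+.5)/3.6-.5+120)
C=lambda x,y:((x+.5)/5-.5+150,(y+.5)/5-.5+200)
np.set_printoptions(precision=4,suppress=True)
for n,a,b in [("farout",(110,47),(97,180)),("nearin",(198,302),(530,325)),("nearout",(97,300),(395,458))]:
    print(n,*tri((t,s),(A(*a),C(*b))))
for n,p in [("guide far",(232,107)),("guide near",(225,272)),("flare far tip",(308,88)),("flare near tip",(300,300))]: print(n,ray(t,*A(*p),.014))
print(ray(t,*A(706,190),.062), fp(-.124,0), fp(-.075,0))
go(*fp(0,-.036),.08,FY)
E
```

```text
farout [0.6373 0.2918 0.0618] [np.float64(1.0017265861966453), np.float64(1.0981508179243726)]
nearin [0.4594 0.2206 0.0607] [np.float64(0.036687417791276426), np.float64(0.041071407274395295)]
nearout [0.4587 0.2897 0.0575] [np.float64(0.4094066666256163), np.float64(0.4783801051017501)]
guide far [0.6126 0.2146 0.014 ]
guide near [0.4892 0.2126 0.014 ]
flare far tip [0.6286 0.1594 0.014 ]
flare near tip [0.4701 0.1577 0.014 ]
[ 0.5461 -0.1257  0.062 ] [ 0.544  -0.1302] [ 0.5582 -0.0833]
clk 2.4 pos [ 0.615  -0.022   0.1668] yaw 1.2767 turn [-0.0092  0.0024  0.0009] shift [-0.0001 -0.0007  0.1157] F [-1.56  0.29  0.33] T [ 0.011  0.029 -0.05 ] w 0.003 g 0.0
```

Call:
move_arm --motion '[[[0,0,0.058],[0,0,0],-1],[[0,0,0.0577],[0,0,0],-1],[[0,0,0.006],[0,0,0],-1],[[0,0,0.006],[0,0,0],-1],[[0,0,0.006],[0,0,0],-1],[[0,0,0.006],[0,0,0],-1],[[0,0,0.006],[0,0,0],-1],[[0,0,0.006],[0,0,0],-1],[[0,0,0.006],[0,0,0],-1],[[0,0,0.006],[0,0,0],-1],[[0,0,0.006],[0,0,0],-1],[[0,0,0],[0,0,0],-1]]'

```text
clock: 3.6
position: [0.6193, -0.0224, 0.0447]
ee_rot: [0.803, 0.595, 0.002, 0.001]
ft_force: [3.8, -1.0, 0.8]
grip_width: 0.002
grasp_force: 3.3
```

Run:
```python
from h import *
go(*fp(0,-.036),.0395,FY)
c=vision.camera("scene");cv2.imwrite("pics/d.png",cv2.convertScaleAbs(crop(c,230,100,150,115,5),alpha=1.5))
```

```text
clk 3.6 pos [ 0.6193 -0.0224  0.0447] yaw 1.2756 turn [ 0.005  -0.0012 -0.0005] shift [-0.0013 -0.0063  0.007 ] F [ 3.78 -0.97  0.82] T [-0.193 -1.11   0.068] w 0.002 g 3.3
```

View pics/d.png

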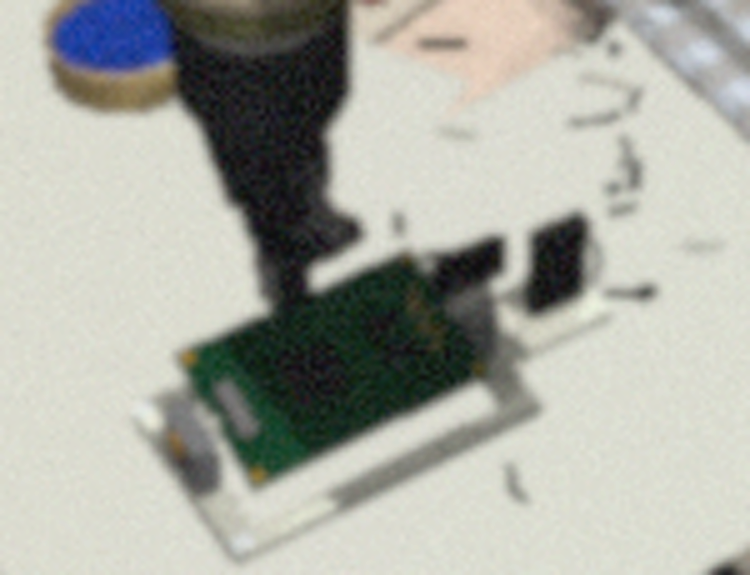

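The picture shows the fingertip at (290,295), right on the board's far edge, with the board close to level. The tip was deflected about 4 mm outwards, so I'll lift, move in 9 mm and press again.

Call:
move_arm --motion '[[[0,0,-0.02],[0,0,0],-1],[[0,0,-0.02],[0,0,0],-1],[[0,-0.012,0],[0,0,0],-1],[[0,0,0],[0,0,0],-1],[[0,0,0],[0,0,0],-1]]'

```text
clock: 4.15
position: [0.6081, -0.0194, 0.0738]
ee_rot: [0.803, 0.596, -0.0, -0.0]
ft_force: [-0.2, 0.5, -0.3]
grip_width: 0.002
grasp_force: 0.0
```

Run:
```python
from h import *
go(*fp(0,-.027),.0395,FY)
for n,a in (("scene",(230,110,130,100,6)),("top",(290,110,130,100,6))):
    c=vision.camera(n);pickle.dump(c,open(n+"2.pkl","wb"))
    cv2.imwrite(f"pics/e_{n}.png",cv2.convertScaleAbs(crop(c,*a),alpha=1.5))
```

```text
clk 4.15 pos [ 0.6081 -0.0194  0.0738] yaw 1.2763 turn [-0.0006  0.0007  0.0003] shift [-0.0008 -0.0029  0.0457] F [-0.19  0.55 -0.28] T [-0.052 -0.022 -0.015] w 0.002 g 0.0
```

View pics/e_scene.png

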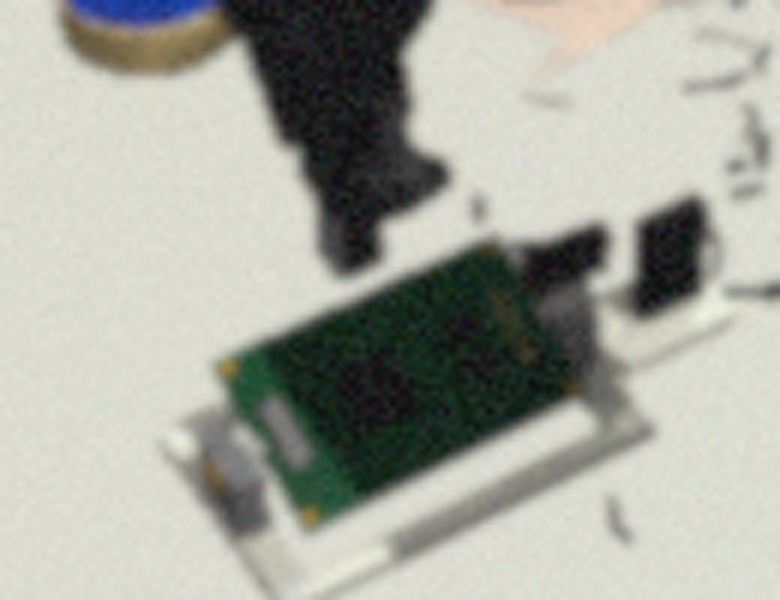

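Call:
move_arm --motion '[[[0,-0.003,0.008],[0,0,0],-1],[[0,0,0.008],[0,0,0],-1],[[0,0,0.006],[0,0,0],-1],[[0,0,0.005],[0,0,0],-1],[[0,0,0.005],[0,0,0],-1],[[0,0,0.004],[0,0,0],-1],[[0,0,0.004],[0,0,0],-1],[[0,0,0.003],[0,0,0],-1],[[0,0,0.002],[0,0,0],-1],[[0,0,0],[0,0,0],-1],[[0,0,0],[0,0,0],-1]]'

```text
clock: 5.35
position: [0.6063, -0.0187, 0.0401]
ee_rot: [0.803, 0.596, -0.0, -0.0]
ft_force: [0.7, 0.3, -0.5]
grip_width: -0.004
grasp_force: 0.0
```

Run:
```python
from h import *
go(*fp(0,-.027),.0395,FY)
```

```text
clk 5.35 pos [ 0.6063 -0.0187  0.0401] yaw 1.2761 turn [-0.001   0.0003  0.0001] shift [-0.001  -0.0003  0.0007] F [ 0.68  0.28 -0.54] T [0.041 0.024 0.013] w -0.004 g 0.0
```

Call:
move_arm --motion '[[[0,0,0.001],[0,0,0],-1],[[0,0,0],[0,0,0],-1],[[0,0,0],[0,0,0],-1]]'

```text
clock: 5.65
position: [0.6066, -0.0188, 0.0395]
ee_rot: [0.803, 0.596, -0.0, 0.0]
ft_force: [-0.2, 1.0, 0.4]
grip_width: -0.003
grasp_force: 0.0
```

Run:
```python
from h import *
go(*fp(0,-.027),.0395,FY)
```

```text
clk 5.65 pos [ 0.6066 -0.0188  0.0395] yaw 1.276 turn [-0.      0.0001  0.    ] shift [-0.001  -0.0007  0.    ] F [-0.2   0.98  0.45] T [-0.001  0.033 -0.036] w -0.003 g 0.0
```

Call:
move_arm --motion '[[[0,0,-0.04],[0,0,0],-1],[[0,0,-0.06],[0,0,0],-1],[[0,0.05,-0.03],[0,0,0],-1],[[0,0.06,0],[0,0,0],0],[[0,0.06,0],[0,0,0],0],[[0,0,0],[0,0,0],0]]'

```text
clock: 6.25
position: [0.7315, -0.0586, 0.1342]
ee_rot: [0.804, 0.594, -0.0, -0.0]
ft_force: [-1.1, -0.8, -1.0]
grip_width: 0.496
grasp_force: 0.0
```

Run:
```python
from h import *
ims=[]
for n,a in (("top",(290,120,110,75,7)),("scene",(245,125,110,85,7))):
    c=vision.camera(n);pickle.dump(c,open(n+"3.pkl","wb"))
    ims.append(cv2.convertScaleAbs(crop(c,*a),alpha=1.5))
m=np.vstack([cv2.resize(i,None,fx=.9,fy=.9) if 0 else i for i in ims]);
cv2.imwrite("pics/f_top.png",ims[0]);cv2.imwrite("pics/f_scene.png",ims[1])
```

```text
(no output)
```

View pics/f_top.png

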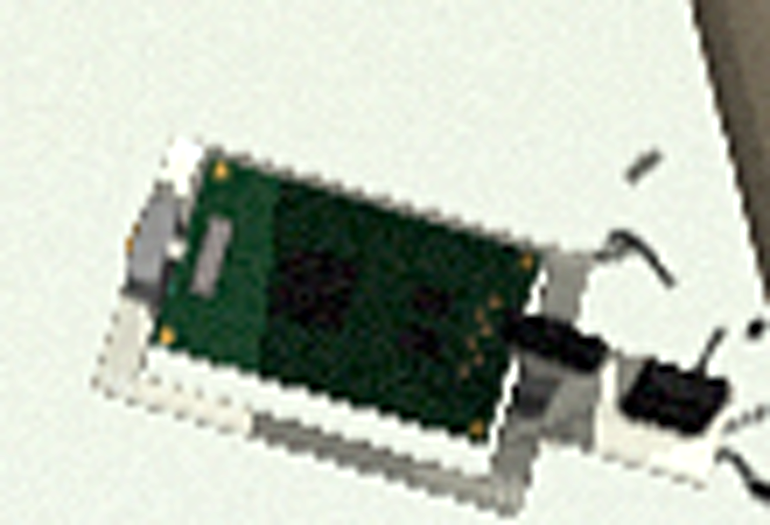

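View pics/f_scene.png

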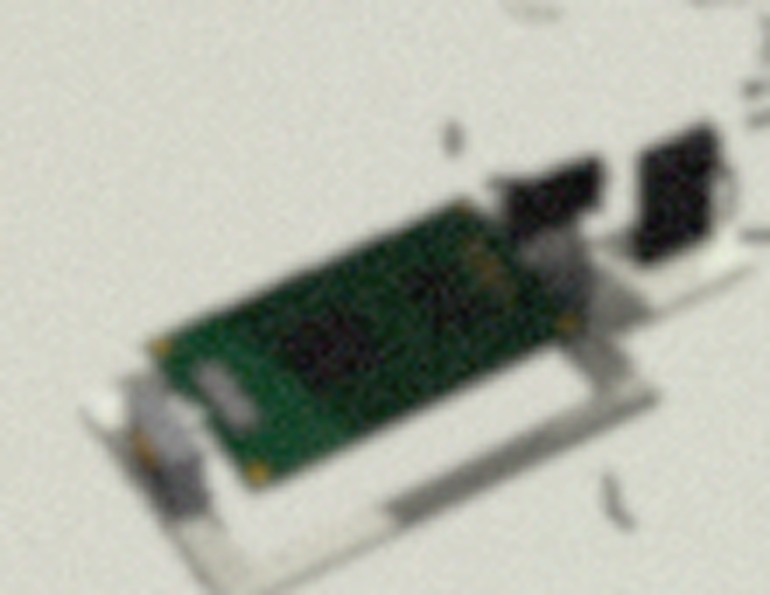

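The pictures show the board near level, with gold corners in the top crop at (221,171), (527,262), (477,428) and (167,336), and in the scene crop at (162,348), (465,206), (570,322) and (259,473). Next I'll refine these numerically.

```bash
cat > pads.py <<'E'
from h import *
def cen(c,u,v,r=3):
    u0,v0=int(round(u)),int(round(v));p=c["pixels"][v0-r:v0+r+1,u0-r:u0+r+1].astype(float)
    w=np.clip(p[...,0]-p[...,2]-25,0,None)*(p[...,0]-p[...,1]>0);yy,xx=np.mgrid[v0-r:v0+r+1,u0-r:u0+r+1]
    return ((w*xx).sum()/w.sum(),(w*yy).sum()/w.sum()) if w.sum()>0 else (u,v)
def pads(t,s,T,S):
    P=[]
    for a,b in zip(T,S):
        X,e=tri((t,s),(cen(t,*a),cen(s,*b)));P.append(X);print(X.round(4),np.round(e,2))
    NF,TF,TN,NN=P;c=sum(P)/4;ax=NF+NN-TF-TN;e=(NF+TF-NN-TN)/2
    print("c",c.round(4),"yaw",np.arctan2(ax[1],ax[0]).round(4),"tilt",np.arctan2(e[2],np.hypot(*e[:2])).round(3))
E
python3 - <<'E'
from pads import *
L=lambda n:pickle.load(open(n+".pkl","rb"))
M=lambda k,x0,y0,ps:[((x+.5)/k-.5+x0,(y+.5)/k-.5+y0) for x,y in ps]
pads(L("top"),L("scene"),M(3.6,190,120,[(472,80),(632,131),(604,212),(450,163)]),M(7,250,135,[(122,238),(432,102),(513,275),(207,420)]))
T=M(7,290,120,[(221,171),(527,262),(477,428),(167,336)]);S=M(7,245,125,[(162,348),(465,206),(570,322),(259,473)])
pads(L("top3"),L("scene3"),T,S)
t=L("top3")
for z,ps in((.074,[(515,325),(598,358)]),(.062,[(635,368),(728,388)])):print([ray(t,*p,z).round(4) for p in M(7,290,120,ps)])
print([ray(t,*p,.01).round(4) for p in M(7,290,120,[(98,388),(510,512),(180,150)])])
go(*fp(-.075,0),.1,FY)
E
```

```text
[0.6212 0.0378 0.0604] [0.39 0.38]
[ 0.5867 -0.0749  0.0605] [0.38 0.35]
[ 0.5371 -0.0601  0.0216] [0.38 0.36]
[0.5703 0.0523 0.0214] [0.19 0.19]
c [ 0.5788 -0.0112  0.041 ] yaw 1.2787 tilt 0.64
[0.6228 0.0365 0.0394] [0.53 0.52]
[ 0.5908 -0.0769  0.0394] [0.55 0.51]
[ 0.5267 -0.0584  0.043 ] [0.4  0.38]
[0.5587 0.055  0.0424] [0.27 0.26]
c [ 0.5747 -0.011   0.041 ] yaw 1.2958 tilt -0.049
[array([ 0.5579, -0.0681,  0.074 ]), array([ 0.5467, -0.0973,  0.074 ])]
[array([ 0.5465, -0.1121,  0.062 ]), array([ 0.54  , -0.1451,  0.062 ])]
[array([0.5472, 0.0815, 0.01  ]), array([ 0.5036, -0.0734,  0.01  ]), array([0.6412, 0.0533, 0.01  ])]
clk 6.35 pos [ 0.7287 -0.0557  0.1356] yaw 1.2757 turn [-0.0024 -0.0004 -0.0004] shift [-0.1012 -0.2068  0.0474] F [1.26 0.33 0.06] T [0.038 0.021 0.035] w 0.503 g 0.0
```

The frame shifted about 4 mm and the board reads about -0.05, so slightly past level. I'll press the near edge to the same height to bracket level.

```bash
sed -i 's/^F0=.*/F0=np.array([.574,-.0115]);FY=1.288/' h.py
python3 - <<'E'
from h import *
go(*fp(0,.030),.0395,FY)
E
```

```text
clk 6.35 pos [ 0.7287 -0.0557  0.1356] yaw 1.2757 turn [-0.0024 -0.0004 -0.0157] shift [-0.0009 -0.2545  0.1281] F [1.26 0.33 0.06] T [0.038 0.021 0.035] w 0.503 g 0.0
```

Call:
move_arm --motion '[[[0,-0.05,0],[0,0,-0.0157],-1],[[0,-0.05,0],[0,0,0],-1],[[0,-0.05,0],[0,0,0],-1],[[0,-0.05,0],[0,0,0],-1],[[-0.001,-0.0545,0],[0,0,0],-1],[[0,0,0.04],[0,0,0],-1],[[0,0,0.05],[0,0,0],-1],[[0,0,0.02],[0,0,0],-1],[[0,0,0],[0,0,0],-1],[[0,0,0],[0,0,0],-1],[[0,0,0],[0,0,0],-1]]'

```text
clock: 7.45
position: [0.5463, -0.0027, 0.0562]
ee_rot: [0.8, 0.601, 0.001, 0.001]
ft_force: [0.3, -0.4, 0.1]
grip_width: -0.001
grasp_force: 0.0
```

Run:
```python
from h import *
go(*fp(0,.030),.0395,FY)
```

```text
clk 7.45 pos [ 0.5463 -0.0027  0.0562] yaw 1.2885 turn [ 0.0029 -0.0007  0.0006] shift [-0.001  -0.0013  0.0222] F [ 0.25 -0.39  0.14] T [-0.029 -0.01   0.049] w -0.001 g 0.0
```

Call:
move_arm --motion '[[[0,-0.001,0.006],[0,0,0],-1],[[0,0,0.006],[0,0,0],-1],[[0,0,0.004],[0,0,0],-1],[[0,0,0.002],[0,0,0],-1],[[0,0,0.002],[0,0,0],-1],[[0,0,0],[0,0,0],-1],[[0,0,0],[0,0,0],-1]]'

```text
clock: 8.15
position: [0.5446, -0.0026, 0.0396]
ee_rot: [0.8, 0.601, 0.0, 0.0]
ft_force: [0.7, 0.1, 0.4]
grip_width: -0.0
grasp_force: 0.0
```

Run:
```python
from h import *
go(*fp(0,.030),.0395,FY)
```

```text
clk 8.15 pos [ 0.5446 -0.0026  0.0396] yaw 1.2884 turn [ 0.0002 -0.      0.0005] shift [-0.0004  0.0009  0.0001] F [0.69 0.09 0.38] T [-0.001 -0.061 -0.006] w -0.0 g 0.0
```

Call:
move_arm --motion '[[[0,0,-0.04],[0,0,0],0.2],[[0,0,-0.06],[0,0,0],0.2],[[0,-0.06,-0.04],[0,0,0],0.2],[[0,-0.06,0],[0,0,0],0.2],[[0,-0.06,0],[0,0,0],0.2],[[0,0,0],[0,0,0],0.2],[[0,0,0],[0,0,0],0.2]]'

```text
clock: 8.85
position: [0.4181, 0.0337, 0.1429]
ee_rot: [0.8, 0.601, 0.0, 0.001]
ft_force: [0.4, -0.4, -0.6]
grip_width: 0.598
grasp_force: 0.0
```

Run:
```python
from pads import *
M=lambda k,x0,y0,ps:[((x+.5)/k-.5+x0,(y+.5)/k-.5+y0) for x,y in ps]
T=M(7,290,120,[(221,171),(527,262),(477,428),(167,336)]);S=M(7,245,125,[(162,348),(465,206),(570,322),(259,473)])
t=vision.camera("top");s=vision.camera("scene");pickle.dump(t,open("top4.pkl","wb"));pickle.dump(s,open("scene4.pkl","wb"))
pads(t,s,T,S)
# black blobs (wing, tab) in top
g=t["pixels"].max(2)[150:190,355:405];b=(g<45).astype(np.uint8)
n,l,st,ce=cv2.connectedComponentsWithStats(b)
for i in range(1,n):
    if st[i,4]>25:
        r=cv2.minAreaRect(np.argwhere(l==i)[:,::-1].astype(np.float32));print(st[i],ce[i]+[355,150],r)
        print("z.074",ray(t,*(ce[i]+[355,150]),.07).round(4),"z.062",ray(t,*(ce[i]+[355,150]),.058).round(4))
go(*fp(-.075,0),.1,FY)
```

```text
[0.6231 0.0365 0.0383] [0.72 0.7 ]
[ 0.5912 -0.0765  0.0393] [0.37 0.34]
[ 0.5253 -0.0566  0.0455] [0.47 0.44]
[0.5563 0.0556 0.0451] [0.04 0.04]
c [ 0.574  -0.0103  0.0421] yaw 1.2987 tilt -0.094
[  0   3  22  28 236] [362.29661017 164.87288136] ((6.671280384063721, 14.008650779724121), (25.705883026123047, 20.58823585510254), 61.927513122558594)
z.074 [ 0.5619 -0.0664  0.07  ] z.062 [ 0.5652 -0.0677  0.058 ]
[ 24  21  15  11 108] [385.9537037  176.24074074] ((30.924528121948242, 26.264148712158203), (13.461333274841309, 8.51635456085205), 15.945395469665527)
z.074 [ 0.5344 -0.1248  0.07  ] z.062 [ 0.5374 -0.1269  0.058 ]
clk 8.95 pos [0.4191 0.0338 0.1427] yaw 1.288 turn [ 0.0014 -0.0006  0.    ] shift [-0.1004  0.2152  0.0569] F [-0.54 -0.6   0.72] T [-0.045 -0.028  0.015] w 0.599 g 0.0
```

Run:
```python
from pads import *
L=lambda n:pickle.load(open(n+".pkl","rb"))
M=lambda k,x0,y0,ps:[((x+.5)/k-.5+x0,(y+.5)/k-.5+y0) for x,y in ps]
T=M(7,290,120,[(221,171),(527,262),(477,428),(167,336)]);S=M(7,245,125,[(162,348),(465,206),(570,322),(259,473)])
for n,Q in (("top",T),("scene",S)):
    for q in Q:
        print(n,np.round(q,1),np.round(cen(L(n+"3"),*q),2),np.round(cen(L(n+"4"),*q),2), np.round(cen(L(n+"4"),*q,2),2))
def big(c,u,v):
    return cv2.resize(cv2.cvtColor(c["pixels"],cv2.COLOR_RGB2BGR)[int(v)-9:int(v)+10,int(u)-9:int(u)+10],(190,190),interpolation=cv2.INTER_NEAREST)
rows=[np.hstack([big(L(n+k),*q) for q in Q]) for n,Q in (("top",T),("scene",S)) for k in "34"]
m=cv2.convertScaleAbs(cv2.resize(np.vstack(rows),(600,600)),alpha=1.8);cv2.imwrite("pics/g.png",m)
```

```text
top [321.1 144. ] [321.11 143.78] [321.   143.63] [321.   143.63]
top [364.9 157. ] [364.92 156.73] [364.86 156.76] [364.86 156.76]
top [357.7 180.7] [357.72 180.75] [357.08 180.97] [357.62 180.94]
top [313.4 167.6] [313.35 167.6 ] [313.16 168.41] [313.06 168.56]
scene [267.7 174.3] [267.6 174. ] [267.71 174.29] [267.71 174.29]
scene [311. 154.] [311. 154.] [310.61 154.  ] [310.61 154.  ]
scene [326.  170.6] [326.   170.57] [326.   170.57] [326.   170.57]
scene [281.6 192.1] [281.33 192.25] [281.57 192.14] [281.57 192.14]
```

Run:
```python
from h import *
go(*fp(0,.031),.044,FY)
```

```text
clk 8.95 pos [0.4191 0.0338 0.1427] yaw 1.288 turn [ 0.0014 -0.0006  0.    ] shift [-0.0004  0.1738  0.1315] F [-0.54 -0.6   0.72] T [-0.045 -0.028  0.015] w 0.599 g 0.0
```

Call:
move_arm --motion '[[[0,0.06,0],[0,0,0],-1],[[0,0.06,0],[0,0,0],-1],[[0,0.054,0],[0,0,0],-1],[[0,0,0.04],[0,0,0],-1],[[0,0,0.04],[0,0,0],-1],[[0,0,0.03],[0,0,0],-1],[[0,0,0.0215],[0,0,0],-1],[[0,0,0],[0,0,0],-1],[[0,0,0],[0,0,0],-1]]'

```text
clock: 9.85
position: [0.5441, -0.0022, 0.044]
ee_rot: [0.8, 0.601, 0.0, -0.0]
ft_force: [-0.2, 0.4, 0.8]
grip_width: -0.0
grasp_force: 0.0
```

Call:
move_arm --motion '[[[0,0,0.002],[0,0,0],-1],[[0,0,0],[0,0,0],-1]]'

```text
clock: 10.05
position: [0.5442, -0.0025, 0.0431]
ee_rot: [0.8, 0.6, 0.001, 0.001]
ft_force: [0.3, -0.1, 0.0]
grip_width: -0.001
grasp_force: 0.0
```

Call:
move_arm --motion '[[[0,0,0.002],[0,0,0],-1],[[0,0,0],[0,0,0],-1]]'

```text
clock: 10.25
position: [0.5436, -0.0025, 0.0409]
ee_rot: [0.8, 0.6, 0.0, 0.0]
ft_force: [-0.2, 0.2, 1.0]
grip_width: -0.001
grasp_force: 0.0
```

Call:
move_arm --motion '[[[0,0,0.001],[0,0,0],-1],[[0,0,0],[0,0,0],-1]]'

```text
clock: 10.45
position: [0.5434, -0.0024, 0.0399]
ee_rot: [0.8, 0.601, -0.0, 0.0]
ft_force: [-0.5, 0.3, 0.3]
grip_width: -0.004
grasp_force: 0.0
```

Call:
move_arm --motion '[[[0,0,0.001],[0,0,0],-1],[[0,0,0],[0,0,0],-1]]'

```text
clock: 10.65
position: [0.5434, -0.0024, 0.0391]
ee_rot: [0.8, 0.601, -0.0, 0.0]
ft_force: [-0.8, 0.6, 0.3]
grip_width: -0.003
grasp_force: 0.0
```

Call:
move_arm --motion '[[[0,0,0.001],[0,0,0],-1]]'

```text
clock: 10.75
position: [0.5435, -0.0024, 0.0385]
ee_rot: [0.8, 0.601, -0.0, 0.0]
ft_force: [-0.8, 0.0, 1.4]
grip_width: 0.002
grasp_force: 0.9
```

Call:
move_arm --motion '[[[0,0,0.001],[0,0,0],-1]]'

```text
clock: 10.85
position: [0.5435, -0.0023, 0.0377]
ee_rot: [0.8, 0.601, 0.0, 0.0]
ft_force: [-1.0, -0.2, 1.4]
grip_width: -0.002
grasp_force: 0.9
```

Contact shows in grasp_force: the near edge was at about level, and it's now pressed about 1.5 mm low. I'll bring the far edge back down to 39.5 mm.

Call:
move_arm --motion '[[[0,0,-0.03],[0,0,0],-1],[[0,0.04,0],[0,0,0],-1],[[0,0.043,0],[0,0,0],-1],[[0,0,0],[0,0,0],-1],[[0,0,0.022],[0,0,0],-1],[[0,0,0],[0,0,0],-1],[[0,0,0],[0,0,0],-1]]'

```text
clock: 11.55
position: [0.602, -0.0193, 0.0427]
ee_rot: [0.799, 0.601, -0.001, -0.001]
ft_force: [-0.4, 0.5, -0.1]
grip_width: 0.001
grasp_force: 0.0
```

Run:
```python
from h import *
go(*fp(0,-.031),.0395,FY)
```

```text
clk 11.55 pos [ 0.602  -0.0193  0.0427] yaw 1.2891 turn [-0.0025  0.0006  0.0014] shift [-0.0004  0.0026  0.0043] F [-0.4   0.45 -0.07] T [ 0.015  0.03  -0.072] w 0.001 g 0.0
```

Call:
move_arm --motion '[[[0,0.002,0.001],[0,0,0],-1],[[0,0,0],[0,0,0],-1]]'

```text
clock: 11.75
position: [0.6047, -0.0202, 0.0432]
ee_rot: [0.8, 0.601, 0.0, 0.0]
ft_force: [0.5, -0.5, -0.1]
grip_width: -0.001
grasp_force: 0.0
```

Call:
move_arm --motion '[[[0,0,0.001],[0,0,0],-1]]'

```text
clock: 11.85
position: [0.6048, -0.0201, 0.0425]
ee_rot: [0.8, 0.601, 0.0, 0.0]
ft_force: [0.4, -0.3, 0.5]
grip_width: 0.003
grasp_force: 0.0
```

Call:
move_arm --motion '[[[0,0,0.001],[0,0,0],-1]]'

```text
clock: 11.95
position: [0.6047, -0.0202, 0.0416]
ee_rot: [0.8, 0.601, 0.0, 0.0]
ft_force: [-0.2, -0.1, 0.5]
grip_width: 0.003
grasp_force: 0.0
```

Call:
move_arm --motion '[[[0,0,0.001],[0,0,0],-1]]'

```text
clock: 12.05
position: [0.6047, -0.0201, 0.0407]
ee_rot: [0.8, 0.601, 0.0, 0.0]
ft_force: [0.4, -0.3, -0.4]
grip_width: -0.002
grasp_force: 0.0
```

Call:
move_arm --motion '[[[0,0,0],[0,0,0],-1]]'

```text
clock: 12.15
position: [0.6046, -0.0202, 0.0405]
ee_rot: [0.8, 0.601, -0.0, 0.0]
ft_force: [-0.3, 0.1, -0.2]
grip_width: 0.003
grasp_force: 0.0
```

Call:
move_arm --motion '[[[0,0,0.001],[0,0,0],-1]]'

```text
clock: 12.25
position: [0.6047, -0.0202, 0.04]
ee_rot: [0.8, 0.601, -0.0, 0.0]
ft_force: [-0.9, 0.4, 1.1]
grip_width: 0.001
grasp_force: 0.7
```

Call:
move_arm --motion '[[[0,0,0.0006],[0,0,0],-1]]'

```text
clock: 12.35
position: [0.6048, -0.0202, 0.0396]
ee_rot: [0.8, 0.601, 0.0, 0.0]
ft_force: [-1.4, -0.8, 1.0]
grip_width: 0.002
grasp_force: 1.0
```

Call:
move_arm --motion '[[[0,0,0.0006],[0,0,0],-1]]'

```text
clock: 12.45
position: [0.6048, -0.0202, 0.0391]
ee_rot: [0.8, 0.601, 0.0, 0.0]
ft_force: [-1.0, 0.3, 2.0]
grip_width: 0.0
grasp_force: 1.1
```

Level contact is now equal on both sides (0.0391, with symmetric contacts averaging 0.0390). Next is the wing.

Call:
move_arm --motion '[[[0,0,-0.03],[0,0,0],-1],[[0,0,-0.06],[0,0,0],0],[[0,0,-0.03],[0,0,0.08],0],[[0,0,0],[0,0,0],0],[[0,0,0],[0,0,0],0]]'

```text
clock: 12.95
position: [0.6048, -0.0203, 0.129]
ee_rot: [0.818, 0.575, 0.0, 0.0]
ft_force: [-0.7, -0.5, -1.1]
grip_width: 0.497
grasp_force: 0.0
```

Run:
```python
from h import *
go(*fp(-.075,0),.051,1.22)
```

```text
clk 12.95 pos [ 0.6048 -0.0203  0.129 ] yaw 1.226 turn [0.001  0.0002 0.0076] shift [-0.1029 -0.0357  0.1041] F [-0.71 -0.5  -1.07] T [0.001 0.006 0.013] w 0.497 g 0.0
```

Call:
move_arm --motion '[[[-0.05,-0.018,0],[0,0,0.0076],0],[[-0.053,-0.018,0],[0,0,0],0],[[0,0,0],[0,0,0],0],[[0,0,0.04],[0,0,0],0],[[0,0,0.04],[0,0,0],0],[[0,0,0.024],[0,0,0],0],[[0,0,0],[0,0,0],0],[[0,0,0],[0,0,0],0]]'

```text
clock: 13.75
position: [0.5526, -0.0832, 0.0506]
ee_rot: [0.82, 0.573, -0.0, -0.001]
ft_force: [-0.1, 0.0, -0.0]
grip_width: 0.499
grasp_force: 0.0
```

Run:
```python
from h import *
go(*fp(-.075,0),.051,1.22)
```

```text
clk 13.75 pos [ 0.5526 -0.0832  0.0506] yaw 1.2202 turn [-0.0018 -0.0002  0.0002] shift [-0.0002  0.0007 -0.0005] F [-0.11  0.05 -0.03] T [-0.006 -0.02  -0.038] w 0.499 g 0.0
```

Close gently, then check.

Call:
move_arm --motion '[[[0,0,0],[0,0,0],-1],[[0,0,0],[0,0,0],-1],[[0,0,0],[0,0,0],-1],[[0,0,0],[0,0,0],-1],[[0,0,0],[0,0,0],-1],[[0,0,0],[0,0,0],-1]]' --newtons 25

```text
clock: 14.35
position: [0.5541, -0.0838, 0.0523]
ee_rot: [0.82, 0.573, 0.001, 0.001]
ft_force: [1.2, -0.6, 6.4]
grip_width: 0.111
grasp_force: 28.4
```

Run:
```python
from h import *
go(*fp(-.075,0),.051,1.22)
```

```text
clk 14.35 pos [ 0.5541 -0.0838  0.0523] yaw 1.2193 turn [ 0.0035 -0.0003 -0.0009] shift [-0.0001 -0.0014  0.0017] F [ 1.21 -0.61  6.37] T [-0.218 -0.273  0.016] w 0.111 g 28.4
```

Call:
move_arm --motion '[[[0,0,0],[0,0,0.17],-1],[[0,0,0],[0,0,0.17],-1],[[0,0,0],[0,0,0.17],-1],[[0,0,0],[0,0,0.17],-1],[[0,0,0],[0,0,0.17],-1],[[0,0,0],[0,0,0.17],-1],[[0,0,0],[0,0,0.17],-1],[[0,0,0],[0,0,0.17],-1],[[0,0,0],[0,0,0.17],-1],[[0,0,0],[0,0,0],-1]]'

```text
clock: 15.35
position: [0.5537, -0.0832, 0.0522]
ee_rot: [1.0, 0.007, 0.001, 0.0]
ft_force: [-1.5, 0.4, 8.8]
grip_width: 0.11
grasp_force: 28.7
```

Run:
```python
from h import *
go(*fp(-.075,0),.051,FY-1.4)
```

```text
clk 15.35 pos [ 0.5537 -0.0832  0.0522] yaw 0.0134 turn [ 1.000e-04 -2.200e-03  1.597e-01] shift [-0.0008  0.0006  0.0016] F [-1.52  0.37  8.79] T [0.167 0.249 0.028] w 0.11 g 28.7
```

Call:
move_arm --motion '[[[0,0,0],[0,0,0.05],-1],[[0,0,0],[0,0,0.05],-1],[[0,0,0],[0,0,0.05],-1],[[0,0,0],[0,0,0],-1]]'

```text
clock: 15.75
position: [0.5537, -0.083, 0.0522]
ee_rot: [0.999, -0.05, 0.001, -0.0]
ft_force: [-0.4, 0.8, 8.6]
grip_width: 0.108
grasp_force: 28.7
```

Run:
```python
from h import *
go(*fp(-.075,0),.051,FY-1.4)
```

```text
clk 15.75 pos [ 0.5537 -0.083   0.0522] yaw -0.1009 turn [-0.0003 -0.0022  0.0141] shift [-0.0007  0.0007  0.0016] F [-0.44  0.84  8.59] T [ 0.267  0.275 -0.06 ] w 0.108 g 28.7
```

Call:
move_arm --motion '[[[0,0,0],[0,0,0.05],-1],[[0,0,0],[0,0,0.04],-1],[[0,0,0],[0,0,0],-1]]'

```text
clock: 16.05
position: [0.5535, -0.083, 0.0522]
ee_rot: [0.996, -0.085, 0.001, 0.0]
ft_force: [-2.1, 0.7, 9.6]
grip_width: 0.109
grasp_force: 31.1
```

Run:
```python
from h import *
go(*fp(-.075,0),.051,FY-1.4)
```

```text
clk 16.05 pos [ 0.5535 -0.083   0.0522] yaw -0.1702 turn [ 0.0001 -0.0016 -0.0741] shift [-0.0005  0.0007  0.0016] F [-2.06  0.68  9.61] T [0.26  0.519 0.493] w 0.109 g 31.1
```

Torque rose to 0.49 N m at the expected angle, so the stop is reached. I'll release with a small opening and lift.

Call:
move_arm --motion '[[[0,0,0],[0,0,0],-0.5],[[0,0,0],[0,0,0],-0.5],[[0,0,0],[0,0,0],-0.5],[[0,0,-0.03],[0,0,0],-0.5],[[0,0,-0.05],[0,0,0],-0.5],[[0,0,-0.06],[0,0,0],-0.5],[[0,-0.06,0],[0,0,0],0],[[0,-0.06,0],[0,0,0],0],[[0,0,0],[0,0,0],0],[[0,0,0],[0,0,0],0]]'

```text
clock: 17.05
position: [0.568, 0.0063, 0.1557]
ee_rot: [0.996, -0.084, -0.0, -0.0]
ft_force: [-0.5, -0.9, 0.1]
grip_width: 0.503
grasp_force: 0.0
```

Run:
```python
from h import *
t=vision.camera("top");s=vision.camera("scene");pickle.dump(t,open("top5.pkl","wb"));pickle.dump(s,open("scene5.pkl","wb"))
o=manip.get_obs();print(o["position"],proj(t,o["position"]),o["ft_force"])
a=crop(t,300,125,105,75,5);b=crop(s,245,125,110,85,4.5)
m=np.zeros((a.shape[0]+b.shape[0] if 0 else 400,800,3),np.uint8)
a=crop(t,300,125,105,75,3.8);b=crop(s,245,125,110,85,3.6)
m[:a.shape[0],:a.shape[1]]=a;m[:b.shape[0],400:400+b.shape[1]]=b
cv2.imwrite("pics/h.png",cv2.convertScaleAbs(m,alpha=1.6))
```

```text
[0.56796681 0.00393776 0.15561355] [335.0279991  151.39919675] [ 0.48937241 -1.24700155  0.37164404]
```

View pics/h.png

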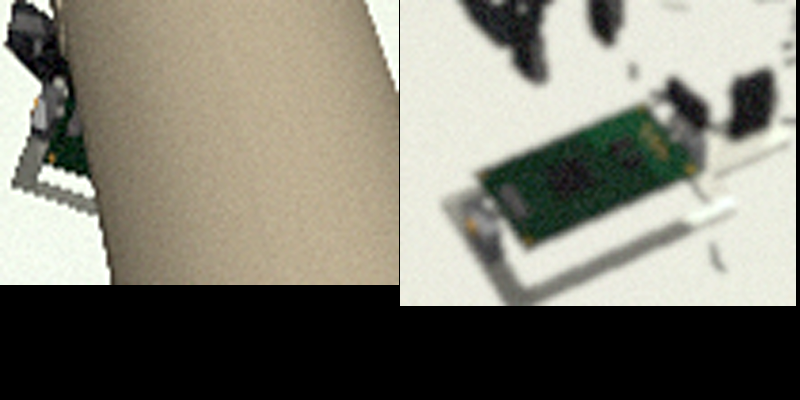

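The view shows the wing turned across the frame (scene panel 690,105), the board flat and the tab at (752,104). Next I'll turn back and go to the tab.

Call:
move_arm --motion '[[[0,0,0],[0,0,-0.185],0],[[0,0,0],[0,0,-0.185],0],[[0,0,0],[0,0,-0.185],0],[[0,0,0],[0,0,-0.185],0],[[0,0,0],[0,0,-0.185],0],[[0,0,0],[0,0,-0.185],0],[[0,0,0],[0,0,-0.185],0],[[0,0,0],[0,0,-0.185],0],[[0,0,0],[0,0,-0.185],0],[[0,0,0],[0,0,-0.185],0],[[0,0,0],[0,0,0],0]]'

```text
clock: 18.25
position: [0.5681, 0.0035, 0.1557]
ee_rot: [0.801, 0.598, -0.0, 0.0]
ft_force: [-1.3, -0.4, 0.4]
grip_width: 0.499
grasp_force: 0.0
```

Run:
```python
from h import *
go(.5395,-.129,.1557,FY)
```

```text
clk 18.25 pos [0.5681 0.0035 0.1557] yaw 1.2823 turn [-0.0005  0.0007 -0.0072] shift [-0.1802  0.0127 -0.    ] F [-1.31 -0.4   0.36] T [-0.019 -0.026 -0.044] w 0.499 g 0.0
```

Call:
move_arm --motion '[[[-0.06,0.004,0],[0,0,-0.007],0],[[-0.06,0.004,0],[0,0,0],0],[[-0.06,0.005,0],[0,0,0],0],[[0,0,0],[0,0,0],0],[[0,0,0.045],[0,0,0],0],[[0,0,0.045],[0,0,0],0],[[0,0,0.045],[0,0,0],0],[[0,0,0.036],[0,0,0],0],[[0,0,0],[0,0,0],0],[[0,0,0],[0,0,0],0]]'

```text
clock: 19.25
position: [0.5397, -0.1274, 0.0282]
ee_rot: [0.801, 0.599, -0.0, -0.0]
ft_force: [1.2, -0.7, 0.7]
grip_width: 0.5
grasp_force: 0.0
```

Run:
```python
from h import *
go(.5395,-.129,.027,FY)
```

```text
clk 19.25 pos [ 0.5397 -0.1274  0.0282] yaw 1.285 turn [-0.0004  0.     -0.0039] shift [-0.0021  0.0003  0.0017] F [ 1.23 -0.73  0.74] T [-0.021 -0.024  0.031] w 0.5 g 0.0
```

Call:
move_arm --motion '[[[0,0,0],[0,0,0],-1],[[0,0,0],[0,0,0],-1],[[0,0,0],[0,0,0],-1],[[0,0,0],[0,0,0],-1],[[0,0,0],[0,0,0],-1],[[0,0,0],[0,0,0],-1]]' --newtons 40

```text
clock: 19.85
position: [0.5409, -0.1275, 0.0294]
ee_rot: [0.8, 0.6, 0.001, 0.001]
ft_force: [-0.2, 0.8, 6.8]
grip_width: 0.135
grasp_force: 39.3
```

Run:
```python
from h import *
go(.5395,-.129,.027,FY)
```

```text
clk 19.85 pos [ 0.5409 -0.1275  0.0294] yaw 1.2867 turn [ 0.0038  0.0001 -0.0016] shift [-0.0024 -0.0013  0.0033] F [-0.24  0.79  6.82] T [ 0.043  0.199 -0.4  ] w 0.135 g 39.3
```

Call:
move_arm --motion '[[[0,0,0],[0,0,-0.065],-1],[[0,0,0],[0,0,-0.065],-1],[[0,0,0],[0,0,-0.065],-1],[[0,0,0],[0,0,-0.065],-1],[[0,0,0],[0,0,-0.065],-1],[[0,0,0],[0,0,-0.061],-1],[[0,0,0],[0,0,0],-1],[[0,0,0],[0,0,0],-1]]'

```text
clock: 20.65
position: [0.5415, -0.1271, 0.0294]
ee_rot: [0.7, 0.714, 0.001, 0.002]
ft_force: [3.7, 0.8, 5.9]
grip_width: 0.138
grasp_force: 38.7
```

Run:
```python
from h import *
go(.5568,-.1006,.0294,1.59)
```

```text
clk 20.65 pos [ 0.5415 -0.1271  0.0294] yaw 1.5909 turn [0.0051 0.0009 0.0011] shift [0.0349 0.021  0.    ] F [3.75 0.79 5.92] T [ 0.101 -0.353  0.016] w 0.138 g 38.7
```

Call:
move_arm --motion '[[[0.006,0.0035,0],[0,0,0],-1],[[0.006,0.0035,0],[0,0,0],-1],[[0.006,0.0035,0],[0,0,0],-1],[[0.006,0.0035,0],[0,0,0],-1],[[0.006,0.0035,0],[0,0,0],-1],[[0.005,0.0035,0],[0,0,0],-1],[[0,0,0],[0,0,0],-1],[[0,0,0],[0,0,0],-1]]'

```text
clock: 21.45
position: [0.5556, -0.1028, 0.0294]
ee_rot: [0.701, 0.714, -0.001, 0.002]
ft_force: [-2.7, -6.1, 10.7]
grip_width: 0.138
grasp_force: 39.7
```

Run:
```python
from pads import *
go(.5568,-.1006,.0294,1.59)
t=vision.camera("top");s=vision.camera("scene");pickle.dump(t,open("top6.pkl","wb"));pickle.dump(s,open("scene6.pkl","wb"))
o=manip.get_obs();p=o["position"][:2];yw=1.59
org=p+.1206*np.array([np.cos(yw),np.sin(yw)]);print("org",org)
for n,c in(("top",t),("scene",s)):
    for a,b in((.059,-.034),(-.059,-.034),(-.059,.034),(.059,.034)):
        q=proj(c,[*fp(a,b,org,yw),.0395]);m=cen(c,*q,4);X=ray(c,*m,.0395);print(n,a,b,q.round(1),np.round(m,1),X[:2].round(4),(X[:2]-fp(a,b,org,yw)).round(4))
```

```text
clk 21.45 pos [ 0.5556 -0.1028  0.0294] yaw 1.5893 turn [ 0.0021  0.0042 -0.0008] shift [ 0.0029  0.0017 -0.    ] F [-2.66 -6.08 10.75] T [-1.069  0.665  0.446] w 0.138 g 39.7
org [0.55330645 0.01783288]
top 0.059 -0.034 [305.1 157.5] [304.3 158.6] [0.5833 0.0792] [-0.0029  0.0017]
top -0.059 -0.034 [351.  157.8] [350.  158.6] [ 0.5861 -0.0379] [-0.0023  0.0026]
top -0.059 0.034 [351.2 183.6] [350.4 183.7] [ 0.5203 -0.0397] [-0.0001  0.0021]
top 0.059 0.034 [304.7 183.4] [303.9 183.4] [0.5181 0.0781] [-0.0001  0.002 ]
scene 0.059 -0.034 [265.2 192.5] [266.2 193.9] [0.5817 0.0788] [-0.0045  0.0013]
scene -0.059 -0.034 [300.8 162.7] [300.8 162.7] [ 0.5884 -0.0405] [0. 0.]
scene -0.059 0.034 [322.9 176.9] [322.9 176.9] [ 0.5204 -0.0418] [0. 0.]
scene 0.059 0.034 [287.6 208.5] [287.8 208.4] [0.5179 0.0757] [-0.0003 -0.0005]
```

Call:
move_arm --motion '[[[0.014,0.0003,0],[0,0,0],-1],[[0.018,0.0003,0],[0,0,0],-1],[[0.018,0.0003,0],[0,0,0],-1],[[0.018,0.0003,0],[0,0,0],-1],[[0.018,0.0003,0],[0,0,0],-1],[[0.018,0.0003,0],[0,0,0],-1],[[0.018,0.0003,0],[0,0,0],-1],[[0.014,0.0003,0],[0,0,0],-1],[[0,0,0],[0,0,0],-1]]'

```text
clock: 22.45
position: [0.5559, 0.0016, 0.0294]
ee_rot: [0.7, 0.714, 0.001, 0.001]
ft_force: [-0.7, -0.0, 9.0]
grip_width: 0.134
grasp_force: 39.7
```

Run:
```python
from pads import *
go(.554,.1367,.0294,1.59)
t=vision.camera("top");pickle.dump(t,open("top7.pkl","wb"))
o=manip.get_obs();p=o["position"][:2];yw=1.59
org=p+[-.0036,.1227];print("org",org)
for a,b in((-.059,-.034),(-.059,.034),(.059,.034),(.059,-.034)):
    q=proj(t,[*fp(a,b,org,yw),.0395]);m=cen(t,*q,4);X=ray(t,*m,.0395);print(a,b,q.round(1),np.round(m,1),X[:2].round(4),(X[:2]-fp(a,b,org,yw)).round(4))
```

```text
clk 22.45 pos [0.5559 0.0016 0.0294] yaw 1.5906 turn [0.0037 0.0016 0.0008] shift [0.1801 0.0009 0.    ] F [-0.71 -0.05  8.98] T [-0.055  0.208 -0.153] w 0.134 g 39.7
org [0.55226623 0.12431002]
-0.059 -0.034 [309.5 157.2] [309.7 157.5] [0.5864 0.0655] [-0.001  -0.0004]
-0.059 0.034 [309.2 183. ] [309.4 182.6] [0.5206 0.0644] [ 0.0012 -0.0003]
0.059 0.034 [262.7 182.8] [262.6 181.7] [0.5199 0.183 ] [0.0028 0.0003]
0.059 -0.034 [263.6 156.9] [263.7 157. ] [0.585  0.1835] [-0.0002 -0.0004]
```

Call:
move_arm --motion '[[[0.01,0,0],[0,0,0],-1],[[0.012,0,0],[0,0,0],-1],[[0.012,0,0],[0,0,0],-1],[[0.012,0,0],[0,0,0],-1],[[0.012,0,0],[0,0,0],-1],[[0,0,0],[0,0,0],-1]]'

```text
clock: 23.1
position: [0.5552, 0.0443, 0.0294]
ee_rot: [0.7, 0.714, 0.0, 0.002]
ft_force: [0.1, -1.8, 9.3]
grip_width: 0.136
grasp_force: 39.8
```

Run:
```python
from h import *
go(.554,.1367,.0294,1.59)
```

```text
clk 23.1 pos [0.5552 0.0443 0.0294] yaw 1.5897 turn [ 0.0039  0.0022 -0.0004] shift [0.1232 0.0008 0.    ] F [ 0.12 -1.79  9.31] T [-0.384  0.166 -0.154] w 0.136 g 39.8
```

Running freely, so I'll continue, leaving about 10 mm for a slow finish.

Call:
move_arm --motion '[[[0.012,0,0],[0,0,0],-1],[[0.014,0,0],[0,0,0],-1],[[0.014,0,0],[0,0,0],-1],[[0.014,0,0],[0,0,0],-1],[[0,0,0],[0,0,0],-1]]'

```text
clock: 23.6
position: [0.5544, 0.0853, 0.0294]
ee_rot: [0.7, 0.714, 0.001, 0.002]
ft_force: [-0.1, -1.3, 9.8]
grip_width: 0.133
grasp_force: 40.1
```

Call:
move_arm --motion '[[[0.012,0,0],[0,0,0],-1],[[0.014,0,0],[0,0,0],-1],[[0.014,0,0],[0,0,0],-1],[[0.012,0,0],[0,0,0],-1],[[0,0,0],[0,0,0],-1]]'

```text
clock: 24.1
position: [0.5536, 0.124, 0.0294]
ee_rot: [0.7, 0.714, 0.001, 0.002]
ft_force: [-0.3, -2.4, 9.3]
grip_width: 0.132
grasp_force: 40.2
```

Run:
```python
from h import *
go(.554,.1367,.0294,1.59)
```

```text
clk 24.1 pos [0.5536 0.124  0.0294] yaw 1.5897 turn [ 0.0039  0.0018 -0.0004] shift [ 0.0169  0.0008 -0.    ] F [-0.32 -2.43  9.28] T [-0.43   0.088 -0.179] w 0.132 g 40.2
```

Remaining distance is about 12.7 mm by estimate. I'll step in 1.5-2 mm increments until the stop pushes back.

Call:
move_arm --motion '[[[0.004,0,0],[0,0,0],-1],[[0.004,0,0],[0,0,0],-1],[[0.003,0,0],[0,0,0],-1],[[0,0,0],[0,0,0],-1]]'

```text
clock: 24.5
position: [0.5538, 0.13, 0.0294]
ee_rot: [0.701, 0.713, -0.0, 0.002]
ft_force: [0.3, -8.7, 12.3]
grip_width: 0.134
grasp_force: 40.5
```

Call:
move_arm --motion '[[[0.002,0,0],[0,0,0],-1],[[0.002,0,0],[0,0,0],-1],[[0,0,0],[0,0,0],-1]]'

```text
clock: 24.8
position: [0.5538, 0.1327, 0.0294]
ee_rot: [0.701, 0.713, -0.0, 0.002]
ft_force: [-0.0, -10.5, 12.2]
grip_width: 0.135
grasp_force: 40.5
```

Call:
move_arm --motion '[[[0.002,0,0],[0,0,0],-1],[[0.002,0,0],[0,0,0],-1],[[0,0,0],[0,0,0],-1]]'

```text
clock: 25.1
position: [0.5538, 0.1357, 0.0294]
ee_rot: [0.701, 0.713, -0.0, 0.002]
ft_force: [0.2, -10.1, 12.3]
grip_width: 0.134
grasp_force: 40.5
```

Call:
move_arm --motion '[[[0.002,0,0],[0,0,0],-1],[[0.001,0,0],[0,0,0],-1],[[0,0,0],[0,0,0],-1]]'

```text
clock: 25.4
position: [0.5537, 0.1378, 0.0294]
ee_rot: [0.701, 0.713, -0.0, 0.002]
ft_force: [0.5, -10.4, 12.4]
grip_width: 0.136
grasp_force: 40.5
```

Call:
move_arm --motion '[[[0.002,0,0],[0,0,0],-1],[[0.001,0,0],[0,0,0],-1],[[0,0,0],[0,0,0],-1]]'

```text
clock: 25.7
position: [0.5537, 0.138, 0.0294]
ee_rot: [0.702, 0.712, -0.001, 0.003]
ft_force: [-1.9, -16.8, 16.5]
grip_width: 0.135
grasp_force: 41.2
```

Run:
```python
from pads import *
go(.554,.1367,.0294,1.59)
t=vision.camera("top");s=vision.camera("scene")
o=manip.get_obs();p=o["position"][:2];yw=1.59
org=p+[-.0036,.1227];print("org",org)
for n,c in(("top",t),("scene",s)):
  for a,b in((-.059,-.034),(-.059,.034)):
    q=proj(c,[*fp(a,b,org,yw),.0395]);m=cen(c,*q,4);X=ray(c,*m,.0395);print(n,a,b,q.round(1),np.round(m,1),X[:2].round(4),(X[:2]-fp(a,b,org,yw)).round(4))
```

```text
clk 25.7 pos [0.5537 0.138  0.0294] yaw 1.586 turn [ 0.0029  0.0082 -0.0051] shift [-0.0017  0.0003 -0.    ] F [ -1.91 -16.81  16.55] T [-3.169  0.403  0.008] w 0.135 g 41.2
org [0.55010958 0.26065783]
top -0.059 -0.034 [256.4 156.7] [256.4 156.7] [0.5852 0.2023] [ 0. -0.]
top -0.059 0.034 [255.5 182.6] [255.5 181.7] [0.5196 0.2011] [0.0023 0.    ]
scene -0.059 -0.034 [222.  227.9] [223.1 228.3] [0.5826 0.2014] [-0.0026 -0.0009]
scene -0.059 0.034 [244.5 246.2] [244.6 245.2] [0.5188 0.1994] [ 0.0015 -0.0017]
```

It's stopped at the expected position. One more firm push to confirm it's seated, then I'll relax and release.

Call:
move_arm --motion '[[[0.003,0,0],[0,0,0],-1],[[0.002,0,0],[0,0,0],-1],[[0,0,0],[0,0,0],-1]]'

```text
clock: 26.1
position: [0.5537, 0.138, 0.0293]
ee_rot: [0.703, 0.712, -0.004, 0.004]
ft_force: [-4.3, -28.5, 22.9]
grip_width: 0.137
grasp_force: 42.2
```

Call:
move_arm --motion '[[[0,0,0],[0,0,0],-0.2],[[0,0,0],[0,0,0],-0.2],[[0,0,0],[0,0,0],-0.2],[[-0.004,0,-0.02],[0,0,0],-0.2],[[0,0,-0.05],[0,0,0],-0.2],[[0,0,-0.05],[0,0,0],-0.2],[[-0.04,0,-0.03],[0,0,0],-0.2],[[-0.06,0,0],[0,0,0],-0.2],[[-0.06,0,0],[0,0,0],-0.2],[[-0.06,0,0],[0,0,0],-0.2],[[0,0,0],[0,0,0],-0.2]]'

```text
clock: 27.2
position: [0.5551, -0.0286, 0.141]
ee_rot: [0.703, 0.711, -0.001, 0.001]
ft_force: [-0.3, -0.0, 0.0]
grip_width: 0.399
grasp_force: 0.0
```

Run:
```python
from pads import *
go(.554,.1367,.0294,1.59)
t=vision.camera("top");s=vision.camera("scene");org=np.array([.5501,.2607]);yw=1.59
for n,c in(("top",t),("scene",s)):
  for a,b in((-.059,-.034),(-.059,.034)):
    q=proj(c,[*fp(a,b,org,yw),.0395]);m=cen(c,*q,4);X=ray(c,*m,.0395);print(n,a,b,q.round(1),np.round(m,1),X[:2].round(4))
for a in (-.034,.034):
    q=[cen(c,*proj(c,[*fp(-.059,a,org,yw),.0395]),4) for c in(t,s)];print(tri((t,s),q)[0].round(4))
t0=pickle.load(open("top.pkl","rb"))
# bystanders: change vs start
for n,(u,v) in {"jar":(213,243),"block":(286,237),"pen":(363,242)}.items():
    f=lambda c:cv2.cvtColor(c["pixels"][v-18:v+18,u-28:u+28],cv2.COLOR_RGB2GRAY).astype(np.float32)
    print(n,np.round(cv2.phaseCorrelate(f(t0),f(t)),2) if 0 else cv2.phaseCorrelate(f(t0),f(t)))
```

```text
clk 27.2 pos [ 0.5551 -0.0286  0.141 ] yaw 1.5821 turn [ 0.0002  0.0038 -0.0101] shift [0.2204 0.0028 0.1487] F [-0.32 -0.    0.02] T [ 0.061  0.057 -0.031] w 0.399 g 0.0
top -0.059 -0.034 [256.4 156.7] [256.6 156.8] [0.585  0.2018]
top -0.059 0.034 [255.4 182.6] [255.5 181.7] [0.5195 0.201 ]
scene -0.059 -0.034 [222.  227.9] [223.1 228.2] [0.5828 0.2015]
scene -0.059 0.034 [244.5 246.2] [244.6 245.2] [0.5187 0.1993]
[0.5845 0.2014 0.0382]
[0.5184 0.2001 0.0413]
jar ((-0.0360171626031871, 0.0033751798449905834), 0.9663427971027515)
block ((0.03494121309999798, -0.016785385874268144), 0.9864863208046666)
pen ((0.04782500165226011, 0.004008934023016053), 0.6990462409125434)
```

```bash
python3 -c "
from workcell import order;print(order.hand_in())"
```

```text
the job is handed in; nothing more can be done
None
```

I handed the job in at about 27 s: board levelled by touch on both edges (camera tilt read about -0.05 rad, which I took as camera error), wing screw turned clockwise to its stop, frame slid home against the back stop, and the gauge block, jar and pen unmoved in the top camera; the hand-in gave no verdict.

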